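# Fit up a tube against the fence and the clamped tube

## Task

Fit up the frame corner for tack welding: push the loose bright steel tube along the bench until its long side lies flush against the blue fence bar and its end butts against the side of the dark clamped tube, and leave it lying there. Push it only with the fingertips or the outside of the fingers: do not straddle, pinch or lift it. Leave the other loose things on the bench where they are.

Things in the scene. Friction and masses are not known exactly. Their poses are not given: they have to be found in the camera images.
- tube: the loose work piece: a straight bright steel box-section tube lying on the bench, 50 mm wide (its x), 180 mm long (its y), 30 mm high (z), 0.3 to 0.6 kg; 1 to 3 N slide it. Its ends can be pushed on. Origin: centre of its underside. Either end or side may face the fixture. It starts on the corner's open side, within 20 degrees of parallel to the fence.
- jig: fixture, immovable. Origin: on the bench, in the inside corner of fence and clamped tube. Fence: blue bar 20 mm high, 25 thick; its working face is the plane x = 0, y = -270 to +60 mm. Clamped tube: dark steel, 30 mm high; its working side is the plane y = 0, x = -200 to 0 (it fills y = 0 to 50). The loose tube belongs at x < 0, y < 0.
- home (a point): point of the fixture, on the bench: where the loose tube's origin is when fully home, 25 mm from the fence face and 90 mm from the clamped tube's side. Axes as jig; the tube's length then lies along y.
- clamp (a point): point of the fixture at the middle of the clamp's pad, 30 mm up on top of the clamped tube. The yellow toggle clamp with red handle stands on the side away from the loose tube, up to 85 mm high, 50 mm wide along x, reaching 145 mm along the fixture's +y from here.
- stub: bystander: copper-coloured piece of pipe standing upright, 42 mm diameter, 60 mm high, 90 g. Origin: centre of its underside. It stands 410 to 490 mm from the corner along the fixture's -y.
- canister: bystander: bright metal can standing upright, 66 mm diameter, 160 mm high, beyond the clamp. Origin: centre of its underside.
- disc: bystander: black grinding disc lying flat behind the fence, 100 mm diameter, 14 mm thick. Origin: centre of its underside.
- wrench: bystander: steel wrench, 170 mm long, lying on the far side of the clamped tube. Origin: underside, about the middle; its length lies along x.
Not all that is in view belongs to the job. What is shaped like the tube but brown, orange or purple is not meant.

How it is judged (in metres and radians):
At the end, for the whole second after the job is handed in: The tube lies at rest flat on the bench in the corner, within 3.5 mm of touching the fence (at its middle) and within 3.5 mm of touching the clamped tube, parallel to the fence within 0.03 rad (x of tube in the frame of jig between -0.0285 and -0.0225 m and y of tube in the frame of jig between -0.0935 and -0.0875 m and angle between the y axis of tube and the y axis of jig, either way round below 0.03 rad and angle between tube's own z axis and vertical below 0.05 rad and height (world z) of tube below 0.004 m and linear speed of tube below 0.01 m/s).
It fails at once if the loose tube is lifted or tipped (height (world z) of tube above 0.008 m or angle between tube's own z axis and vertical above 0.12 rad).
It fails at once if the loose tube is straddled or pinched (touched with the point between the finger pads inside its outline) (x of the grasp point in the frame of tube between -0.02 and 0.02 m and y of the grasp point in the frame of tube between -0.085 and 0.085 m and z of the grasp point in the frame of tube below 0.035 m and contact force between the fingers and tube above 0.5 N).
It fails at once if another loose thing (stub, canister, disc or wrench) is moved more than 15 mm (distance of any of stub, canister, disc, wrench from where it was at the start of the episode above 0.015 m).
It also fails if it takes over 50 s, if anything falls off the work surface, if the arm or the gripper's body presses on something with over 40 N, if the wrist force passes 120 N, or if a joint passes its speed limit or range.

## Robot

A 6-joint arm with a two-finger parallel gripper is mounted at the origin on the work surface. World frame = base frame: x ahead of the robot, y to its left, z up, the work surface at z = 0. Lengths are in m, angles in degrees, forces in N, time in s.
With the tool pointing down it reaches from about 0.3 to 0.75 m from the base axis. Payload 8.5 kg.
Tool frame: the origin (TCP) lies at the very end of the fingers, on their centre line; the grasp point (between the pads) lies env.pinch_z behind it (env.pinch_z is the distance from the TCP to the grasp point, in m); z points along the fingers, y is the line along which they close (so a half turn about z gives the same grasp; the last joint's range is limited). The gripper opens to 85 mm and grips with 20 to 120 N. Pads are 22 mm wide; open, the fingers measure 114 mm over their backs; the gripper's body (76 mm by 85 mm) begins 54 mm behind the grasp point. The pads swing forward as they close: fully open they stand 13 mm farther back than shut.
Start: joints at [60.487, 21.807, 74.336, -0, 83.858, -12.336], TCP at [0.162, 0.525, 0.231] pointing down, gripper open.
Joint ranges: [-178.18, 178.18], [-50.72, 133.34], [12.68, 142.11], [-81.47, 261.47], [9.98, 163.14], [-165.26, 165.26]. Speed limits (degrees/s): [136.94, 136.94, 180, 180, 180, 180].

## Interface

Orientations are given as a 3x3 rotation matrix whose columns are the frame's x, y, z axes.
In Python, from rig import telemetry, get_image, env gives the robot as it stands. The module is installed in compiled form; this text tells all that it offers.
- The arm moves only by the tool apply_moves, never from a script. Its argument "series" is a list of rows, each a list of 7 numbers: the shift along the tool's x, y, z in mm, then the turn, a rotation vector about the tool's x, y, z in degrees, then the opening, from 0 (shut) to 1 (fully open). A call has 1 to 12 rows; each row shifts and turns the commanded pose from where the row before left it, along the tool's axes as they then stand; what a row does not reach is not made up. A row lasts 1/8 s, in which the tool goes at most 62.5 mm and 10.7 degrees, less where a joint would pass 70% of its speed; a pose out of reach is approached as far as the arm can. A call with a gripper value outside its range is refused whole. The fingers move at their own pace and stop on an object; "grip_force" is the grip in N (left out, the last holds). Time passes only in rows, so rows that do not move let the fingers close. It gives the time, the measured TCP pose, the force, the opening and the grip force at its end, in the units of the state.
- telemetry.observe(): the state, without advancing time (a new reading comes with each control period).
- get_image(name): name is "side" or "top" or "wrist"; returns a dict with "frame" (384x512x3 uint8, red, green, blue), "z_map" (384x512 float32, m along the optical axis (not along the pixel's ray), 0 where there is no reading), "vertical_fov" (degrees; the focal length in pixels is half the picture's height over the tangent of half this angle, whatever the lens; pixels are square), "cx", "cy" (the principal point, pixels), "eye" and "attitude" of the camera in the world; the wrist camera has in their place "mount" (4x4, takes a point from camera to tool coordinates, whose origin is the TCP and whose axes are the flange's). Camera axes: x right, y up, looking along -z (the intrinsics and any distortion apply to the point x, -y, -z); pixel columns grow to the right and rows downward; lengths in m; the calibration is good to about 2 mm. A picture is of the moment at which its call begins: read the wrist's pose just before it.
- env.close_job(): hands the job in; it is judged then, once.
The state is a dict: "time_s": time; "q": joint angles; "qvel": joint speeds; "joint_efforts": joint torques, N m; "position": TCP position; "tool_rot": TCP orientation; "ft_force": force on the tool from outside, world axes, zero at the start; "wrist_torque": the same for the moment, N m; "grip_width": finger opening in m; "gripper_force": force on a finger pad.
Only numpy, scipy, OpenCV 4.12 (cv2) and the standard library are available. Lean on these libraries where they do the work, as an engineer would, in place of code of your own. Each camera call takes 0.05 s, during which the arm holds its last target. There are 200 camera calls.

## Working session

There is one attempt and no reset: what is moved stays moved. The work goes in short steps, Python scripts to look and compute and a tool call to move; the robot and the scene stay as the last step left them, time stands still between calls to the robot, and variables do not carry over. Pictures are saved under pics/ and viewed, at most 10 in all, crops included, and the job is handed in when it is done.

Besides the shell and the picture viewer there is one more tool, called after ">>>" as name([rows], argument=value, ...), one row to a line, values as JSON. apply_moves: Moves the arm, as the interface text tells. Its arguments: {"type":"object","properties":{"series":{"type":"array"},"grip_force":{"type":"number"}},"required":["series"]}

```bash
mkdir -p pics
cat > h.py <<'E'
import numpy as np,cv2
from rig import telemetry,get_image,env
def cloud(im):
    z=im["z_map"];h,w=z.shape
    f=h/2/np.tan(np.radians(im["vertical_fov"])/2)
    u,v=np.meshgrid(np.arange(w),np.arange(h))
    p=np.stack([(u-im["cx"])/f*z,-(v-im["cy"])/f*z,-z],-1)
    return p@np.array(im["attitude"]).T+np.array(im["eye"])
E
python3 - <<'E'
from h import *
s=telemetry.observe()
print(s["time_s"],s["position"],s["tool_rot"],s["grip_width"],env.pinch_z)
for n in("top","side"):
    im=get_image(n); np.savez(n,**{k:v for k,v in im.items()})
    print(n,{k:v for k,v in im.items() if k not in("frame","z_map")})
    cv2.imwrite(f"pics/{n}0.png",im["frame"][...,::-1])
E
```

```text
0.0 [0.16228896 0.52520473 0.2307151 ] [[-9.55381715e-01  2.95373020e-01 -7.46838885e-04]
 [ 2.95373767e-01  9.55380947e-01 -1.25871899e-03]
 [ 3.41724012e-04 -1.42315372e-03 -9.99998929e-01]] 0.08560491600356714 0.0187
top {'vertical_fov': 43.36090694048537, 'cx': 256.7060415824459, 'cy': 186.5396698209074, 'eye': array([0.22358002, 0.01578301, 1.55843214]), 'attitude': array([[ 0.02847315,  0.98299732, -0.18139887],
       [-0.99945226,  0.03105833,  0.01142623],
       [ 0.0168659 ,  0.18097417,  0.98334322]])}
side {'vertical_fov': 51.160999411436, 'cx': 252.34280118708466, 'cy': 191.55926963156594, 'eye': array([ 0.01673771, -0.59720146,  0.77617607]), 'attitude': array([[ 0.77455261,  0.41425012, -0.47798023],
       [-0.63238285,  0.5222983 , -0.57209825],
       [ 0.01265649,  0.74538669,  0.66651218]])}
```

View pics/top0.png

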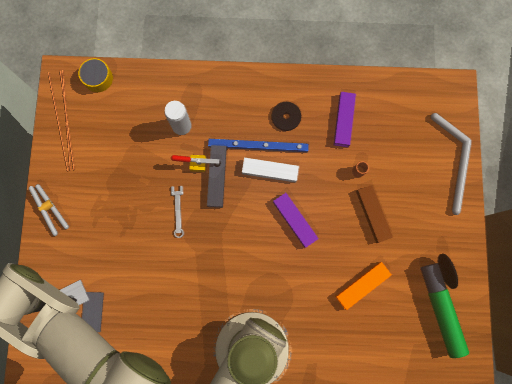

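View pics/side0.png

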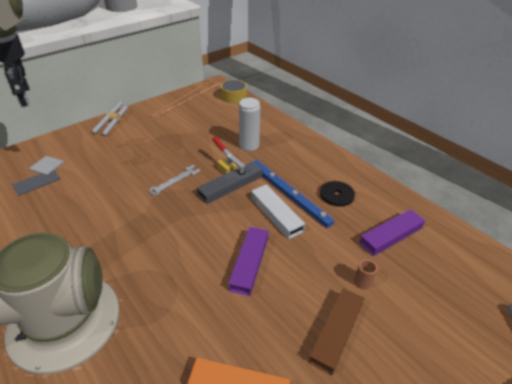

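The top view shows the bright tube at about (271,170), with the blue fence above it at (209..308, 146). The dark clamped tube is to its left at (216,145..207) and the copper stub to its right at (361,169). Jig +x is roughly world +x and jig +y is roughly world +y. The purple, brown and orange bars are distractors.

```bash
cat >> h.py <<'E'
def ray(im,uv,h):
    H=im["frame"].shape[0]; f=H/2/np.tan(np.radians(im["vertical_fov"])/2)
    uv=np.atleast_2d(uv).astype(float)
    d=np.stack([(uv[:,0]-im["cx"])/f,-(uv[:,1]-im["cy"])/f,-np.ones(len(uv))],-1)@np.array(im["attitude"]).T
    e=np.array(im["eye"]); return e+d*((h-e[2])/d[:,2])[:,None]
def big(m):
    n,l,s,c=cv2.connectedComponentsWithStats(m.astype(np.uint8)); return l==1+np.argmax(s[1:,4])
def rect(im,m,h):
    c=max(cv2.findContours(m.astype(np.uint8),cv2.RETR_EXTERNAL,cv2.CHAIN_APPROX_NONE)[0],key=cv2.contourArea)[:,0]
    P=ray(im,c,h)[:,:2]; r=cv2.minAreaRect((P*1000).astype(np.float32)); return r,cv2.boxPoints(r)
def masks(im,n):
    hsv=cv2.cvtColor(im["frame"],cv2.COLOR_RGB2HSV).astype(int);H,S,V=[hsv[...,i] for i in range(3)]
    P=cloud(im);X,Y,Z=[P[...,i] for i in range(3)]
    roi=(X>.3)&(X<.75)&(Y>-.25)&(Y<.32)
    return P,dict(fence=roi&(H>100)&(H<122)&(S>120)&(Z>.008),tube=roi&(S<50)&(V>140)&(Z>.015)&(Z<.045)&(Y<.15),
      dark=roi&(S<80)&(V<130)&(Z>.015)&(Z<.045),stub=(X>.3)&(H<14)&(S>90)&(Z>.045)&(Z<.075))
E
python3 - <<'E'
from h import *
np.set_printoptions(precision=4,suppress=True)
for n in("top","side"):
    im=dict(np.load(n+".npz")); P,M=masks(im,n)
    for k,m in M.items():
        m=big(m); z=P[m]; hh=dict(fence=.02,tube=.03,dark=.03,stub=.06)[k]
        m2=m&(abs(P[...,2]-hh)<.006)
        r,b=rect(im,big(m2),hh)
        print(n,k,m.sum(),m2.sum(),"medz",np.median(z[:,2]),"rect",np.round(r[0],1),np.round(r[1],1),round(r[2],1),np.round(b,0).tolist())
E
```

```text
top fence 605 557 medz 0.019891982183050105 rect [648.4  -1.3] [326.   23.4] 88.8 [[633.0, -164.0], [657.0, -165.0], [663.0, 161.0], [640.0, 162.0]]
top tube 831 767 medz 0.029788712649675864 rect [565.7 -42.9] [179.   49.8] 82.9 [[530.0, -129.0], [579.0, -135.0], [601.0, 43.0], [552.0, 49.0]]
top dark 880 803 medz 0.029754170232087818 rect [539.1 130.1] [ 50.1 199.7] 88.9 [[439.0, 107.0], [638.0, 103.0], [639.0, 153.0], [440.0, 157.0]]
top stub 77 52 medz 0.057305729130610716 rect [ 573.7 -335.1] [41.  38.7] 72.8 [[549.0, -349.0], [586.0, -360.0], [598.0, -321.0], [561.0, -310.0]]
side fence 638 529 medz 0.018647059644280595 rect [644.2  -6. ] [325.6  27. ] 88.9 [[628.0, -169.0], [655.0, -169.0], [661.0, 156.0], [634.0, 157.0]]
side tube 882 882 medz 0.029473957477246127 rect [564.8 -43.3] [181.   49.9] 83.2 [[529.0, -130.0], [579.0, -136.0], [600.0, 44.0], [551.0, 49.0]]
side dark 957 794 medz 0.028895193507391226 rect [538.7 126.2] [ 57.4 200.1] 88.5 [[438.0, 100.0], [638.0, 95.0], [639.0, 152.0], [439.0, 158.0]]
side stub 220 128 medz 0.05562155715178074 rect [ 572.5 -336.5] [44.4 41.5] 48.7 [[542.0, -339.0], [573.0, -367.0], [603.0, -333.0], [572.0, -306.0]]
```

>>> apply_moves([
  [0, 0, 0, 0, 0, -8, 0],
  [0, 0, 0, 0, 0, -8, 0],
  [-36, -46, 0, 0, 0, 0, 0],
  [-36, -46, 0, 0, 0, 0, 0],
  [-36, -46, 0, 0, 0, 0, 0],
  [-36, -46, 0, 0, 0, 0, 0],
  [-36, -46, 0, 0, 0, 0, 0],
  [-36, -46, 0, 0, 0, 0, 0],
  [-36, -46, 0, 0, 0, 0, 0],
  [-36, -46, 0, 0, 0, 0, 0],
  [-36, -46, 0, 0, 0, 0, 0],
  [0, 0, 0, 0, 0, 0, 0],
], grip_force=30)

```text
time_s: 1.6
position: [0.4795, 0.1021, 0.2306]
tool_rot: [[-1.0, 0.025, -0.001], [0.025, 1.0, -0.0], [0.001, -0.0, -1.0]]
ft_force: [0.5, 0.3, -0.5]
grip_width: -0.0001
gripper_force: 0.0
```

```bash
cat >> h.py <<'E'
O=np.array([637.7,103.]);ex=np.array([.9998,-.0206]);ey=np.array([.0206,.9998])
def jig(p): d=np.asarray(p)[...,:2]-O; return np.stack([d@ex,d@ey],-1)
def st():
    s=telemetry.observe();p=s["position"]*1000
    print("t",round(s["time_s"],2),"tcp",p.round(1),"jig",jig(p).round(1),"yaw y",np.degrees(np.arctan2(s["tool_rot"][1,1],s["tool_rot"][0,1])).round(2),"F",s["ft_force"].round(1),"w",round(s["grip_width"],4))
E
python3 - <<'E'
from h import *
st()
im=dict(np.load("top.npz"));P=cloud(im)
hsv=cv2.cvtColor(im["frame"],cv2.COLOR_RGB2HSV).astype(int)
m=(hsv[...,0]>125)&(hsv[...,0]<160)&(hsv[...,1]>90)&(P[...,2]>.02)&(P[...,0]<.55)&(P[...,1]<.1)
r,b=rect(im,big(m),.03);print(r,b.round(),jig(b).round())
E
```

```text
t 1.6 tcp [479.5 102.1 230.6] jig [-158.2   -4.2] yaw y 88.55 F [ 0.5  0.3 -0.5] w -0.0001
((402.9378662109375, -126.75888061523438), (178.02166748046875, 50.65047073364258), 36.00260543823242) [[ 316. -159.]
 [ 346. -200.]
 [ 490.  -95.]
 [ 460.  -54.]] [[-316. -268.]
 [-286. -309.]
 [-144. -201.]
 [-174. -161.]]
```

>>> apply_moves([
  [-12, -46, 0, 0, 0, 0, 0],
  [-12, -46, 0, 0, 0, 0, 0],
  [-12, -46, 0, 0, 0, 0, 0],
  [0, 0, 45, 0, 0, 0, 0],
  [0, 0, 45, 0, 0, 0, 0],
  [0, 0, 45, 0, 0, 0, 0],
  [0, 0, 45, 0, 0, 0, 0],
  [0, 0, 28, 0, 0, 0, 0],
  [0, 0, 10, 0, 0, 0, 0],
  [0, 0, 0, 0, 0, 0, 0],
])

```text
time_s: 2.85
position: [0.511, -0.0334, 0.0135]
tool_rot: [[-1.0, 0.02, -0.0], [0.02, 1.0, 0.0], [0.0, 0.0, -1.0]]
ft_force: [0.3, 0.3, -0.1]
grip_width: -0.0
gripper_force: 0.0
```

>>> apply_moves([
  [-5, 0, 0, 0, 0, 0, 0],
  [-5, 0, 0, 0, 0, 0, 0],
  [-5, 0, 0, 0, 0, 0, 0],
  [-5, 0, 0, 0, 0, 0, 0],
  [-5, 0, 0, 0, 0, 0, 0],
  [-5, 0, 0, 0, 0, 0, 0],
  [-5, 0, 0, 0, 0, 0, 0],
  [0, 0, 0, 0, 0, 0, 0],
])

```text
time_s: 3.85
position: [0.5466, -0.0346, 0.0133]
tool_rot: [[-1.0, 0.021, 0.001], [0.021, 1.0, -0.0], [-0.001, -0.0, -1.0]]
ft_force: [-0.0, -0.2, -0.4]
grip_width: 0.0
gripper_force: 0.0
```

```bash
cat >> h.py <<'E'
def tube():
    for n in("top","side"):
        im=get_image(n);P,M=masks(im,n);m=big(M["tube"]);m2=big(m&(abs(P[...,2]-.03)<.006))
        r,b=rect(im,m2,.03);print(n,"tube jig",jig(r[0]).round(1),np.round(r[1],1),"ang",round(r[2],2),jig(b).round(1).tolist())
    return im
E
python3 - <<'E'
from h import *
st();im=tube();cv2.imwrite("pics/side1.png",im["frame"][...,::-1])
E
```

```text
t 3.85 tcp [546.6 -34.6  13.3] jig [ -88.2 -139.5] yaw y 88.82 F [-0.  -0.2 -0.4] w 0.0
top tube jig [ -62.7 -232.5] [16.2 49. ] ang 68.82 [[-88.5, -231.7], [-42.4, -248.5], [-36.9, -233.3], [-83.0, -216.6]]
side tube jig [ -58.9 -193.5] [94.  50.8] ang 82.66 [[-89.2, -237.5], [-38.6, -242.9], [-28.6, -149.5], [-79.1, -144.1]]
```

>>> apply_moves([
  [-5, 0, 0, 0, 0, 0, 0],
  [-5, 0, 0, 0, 0, 0, 0],
  [-5, 0, 0, 0, 0, 0, 0],
  [-5, 0, 0, 0, 0, 0, 0],
  [-2, 0, 0, 0, 0, 0, 0],
  [0, 0, 0, 0, 0, 0, 0],
])

```text
time_s: 4.7
position: [0.5683, -0.035, 0.0133]
tool_rot: [[-1.0, 0.021, 0.001], [0.021, 1.0, -0.0], [-0.001, -0.0, -1.0]]
ft_force: [-0.0, -0.8, -0.7]
grip_width: -0.0001
gripper_force: 0.1
```

>>> apply_moves([
  [-1, 0, 0, 0, 0, 0, 0],
  [-1, 0, 0, 0, 0, 0, 0],
  [0, 0, 0, 0, 0, 0, 0],
])

```text
time_s: 5.08
position: [0.57, -0.0351, 0.0133]
tool_rot: [[-1.0, 0.021, 0.0], [0.021, 1.0, -0.0], [-0.0, -0.0, -1.0]]
ft_force: [-1.3, -0.4, 0.6]
grip_width: 0.0001
gripper_force: 0.9
```

Run:
```python
from h import *
st();im=tube();cv2.imwrite("pics/side2.png",im["frame"][...,::-1])
```

```text
t 5.08 tcp [570.  -35.1  13.3] jig [ -64.8 -139.5] yaw y 88.82 F [-1.3 -0.4  0.6] w 0.0001
top tube jig [ -36.1 -231.9] [16.7 49.3] ang 68.88 [[-62.1, -231.3], [-15.8, -248.1], [-10.1, -232.4], [-56.4, -215.6]]
side tube jig [ -32.6 -193.1] [88.8 52.5] ang 85.34 [[-61.5, -235.8], [-9.1, -239.0], [-3.7, -150.4], [-56.1, -147.2]]
```

View pics/side2.png

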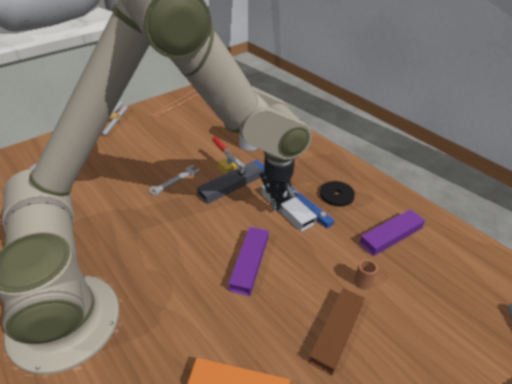

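The side view shows the fingers at about (278,200) on the robot side of the tube. Its far end has reached the fence and it is turning flush. I'll keep pushing in small steps.

>>> apply_moves([
  [-1, 0, 0, 0, 0, 0, 0],
  [-1, 0, 0, 0, 0, 0, 0],
  [-1, 0, 0, 0, 0, 0, 0],
  [0, 0, 0, 0, 0, 0, 0],
])

```text
time_s: 5.68
position: [0.5732, -0.0351, 0.0134]
tool_rot: [[-1.0, 0.021, 0.0], [0.021, 1.0, -0.0], [-0.0, -0.0, -1.0]]
ft_force: [-0.5, -0.8, 0.3]
grip_width: -0.0
gripper_force: 0.8
```

>>> apply_moves([
  [-1, 0, 0, 0, 0, 0, 0],
  [-1, 0, 0, 0, 0, 0, 0],
  [0, 0, 0, 0, 0, 0, 0],
])

```text
time_s: 6.05
position: [0.5752, -0.0352, 0.0133]
tool_rot: [[-1.0, 0.021, 0.0], [0.021, 1.0, -0.0], [-0.0, -0.0, -1.0]]
ft_force: [-2.4, -0.9, 0.7]
grip_width: 0.0003
gripper_force: 0.8
```

Run:
```python
from h import *
st();im=tube()
```

```text
t 6.05 tcp [575.2 -35.2  13.3] jig [ -59.7 -139.4] yaw y 88.82 F [-2.4 -0.9  0.7] w 0.0003
top tube jig [ -27.2 -232.2] [14.  48.8] ang 70.42 [[-52.5, -231.2], [-6.2, -246.5], [-1.8, -233.3], [-48.1, -217.9]]
side tube jig [ -24.6 -192.3] [87.5 52. ] ang 88.39 [[-50.9, -235.8], [1.1, -236.2], [1.8, -148.7], [-50.2, -148.3]]
```

>>> apply_moves([
  [-1, 0, 0, 0, 0, 0, 0],
  [0, 0, 0, 0, 0, 0, 0],
])

```text
time_s: 6.4
position: [0.5754, -0.0351, 0.0133]
tool_rot: [[-1.0, 0.02, -0.002], [0.02, 1.0, 0.0], [0.002, 0.0, -1.0]]
ft_force: [-4.5, -0.1, 2.3]
grip_width: -0.0
gripper_force: 2.5
```

>>> apply_moves([
  [-1, 0, 0, 0, 0, 0, 0],
  [0, 0, 0, 0, 0, 0, 0],
])

```text
time_s: 6.65
position: [0.5754, -0.035, 0.0132]
tool_rot: [[-1.0, 0.02, -0.004], [0.02, 1.0, 0.0], [0.004, 0.0, -1.0]]
ft_force: [-8.4, -1.5, 4.4]
grip_width: -0.0
gripper_force: 4.5
```

>>> apply_moves([
  [17, 0, 0, 0, 0, 0, 0],
  [0, 0, -30, 0, 0, 0, 0],
  [0, 0, -30, 0, 0, 0, 0],
  [0, -46, 0, 0, 0, 0, 0],
  [-25, -46, 0, 0, 0, 0, 0],
  [-25, -46, 0, 0, 0, 0, 0],
  [0, 0, 30, 0, 0, 0, 0],
  [0, 0, 30, 0, 0, 0, 0],
  [0, 0, 0, 0, 0, 0, 0],
])

```text
time_s: 7.78
position: [0.6064, -0.1734, 0.0115]
tool_rot: [[-1.0, 0.021, -0.003], [0.021, 1.0, 0.002], [0.003, 0.002, -1.0]]
ft_force: [-0.1, -0.7, 0.6]
grip_width: 0.0001
gripper_force: 0.0
```

Run:
```python
from h import *
st();im=tube()
```

```text
t 7.78 tcp [ 606.4 -173.4   11.5] jig [ -25.6 -277. ] yaw y 88.81 F [-0.1 -0.7  0.6] w 0.0001
top tube jig [ -23.8 -130.2] [147.3  48.9] ang 88.94 [[-48.1, -203.9], [0.8, -203.8], [0.5, -56.5], [-48.4, -56.6]]
side tube jig [  -7.1 -144.6] [ 43.4 176.5] ang 0.99 [[-32.1, -57.3], [-25.4, -233.6], [18.0, -232.0], [11.3, -55.7]]
```

>>> apply_moves([
  [0, 6, 0, 0, 0, 0, 0],
  [0, 6, 0, 0, 0, 0, 0],
  [0, 6, 0, 0, 0, 0, 0],
  [0, 4, 0, 0, 0, 0, 0],
  [0, 4, 0, 0, 0, 0, 0],
  [0, 4, 0, 0, 0, 0, 0],
  [0, 5, 0, 0, 0, 0, 0],
  [0, 5, 0, 0, 0, 0, 0],
  [0, 5, 0, 0, 0, 0, 0],
  [0, 5, 0, 0, 0, 0, 0],
  [0, 0, 0, 0, 0, 0, 0],
])

```text
time_s: 9.25
position: [0.6082, -0.1233, 0.0133]
tool_rot: [[-1.0, 0.02, -0.0], [0.02, 1.0, 0.0], [0.0, 0.0, -1.0]]
ft_force: [-1.2, -0.2, -0.7]
grip_width: -0.0
gripper_force: 0.0
```

Run:
```python
from h import *
st();im=tube()
```

```text
t 9.25 tcp [ 608.2 -123.3   13.3] jig [ -24.9 -226.8] yaw y 88.85 F [-1.2 -0.2 -0.7] w -0.0
top tube jig [-23.4 -91. ] [114.6  48. ] ang 88.61 [[-47.6, -148.2], [0.4, -148.4], [0.8, -33.7], [-47.2, -33.5]]
side tube jig [ -14.3 -113.5] [161.   40.5] ang 84.74 [[-40.3, -192.3], [0.1, -195.2], [11.6, -34.6], [-28.8, -31.7]]
```

>>> apply_moves([
  [0, 5, 0, 0, 0, 0, 0],
  [0, 5, 0, 0, 0, 0, 0],
  [0, 5, 0, 0, 0, 0, 0],
  [0, 5, 0, 0, 0, 0, 0],
  [0, 4, 0, 0, 0, 0, 0],
  [0, 3, 0, 0, 0, 0, 0],
  [0, 2, 0, 0, 0, 0, 0],
  [0, 1, 0, 0, 0, 0, 0],
  [0, 0, 0, 0, 0, 0, 0],
])

```text
time_s: 10.48
position: [0.6088, -0.0937, 0.0133]
tool_rot: [[-1.0, 0.021, 0.0], [0.021, 1.0, 0.0], [-0.0, 0.0, -1.0]]
ft_force: [-0.5, -0.4, -0.6]
grip_width: 0.0001
gripper_force: 0.1
```

>>> apply_moves([
  [0, 1, 0, 0, 0, 0, 0],
  [0, 1, 0, 0, 0, 0, 0],
  [0, 0, 0, 0, 0, 0, 0],
])

```text
time_s: 10.85
position: [0.6088, -0.0918, 0.0133]
tool_rot: [[-1.0, 0.021, -0.0], [0.021, 1.0, 0.0], [0.0, 0.0, -1.0]]
ft_force: [-0.0, -0.7, -0.4]
grip_width: -0.0
gripper_force: 0.4
```

>>> apply_moves([
  [0, 1, 0, 0, 0, 0, 0],
  [0, 0, 0, 0, 0, 0, 0],
])

```text
time_s: 11.1
position: [0.6089, -0.0907, 0.0134]
tool_rot: [[-1.0, 0.02, 0.0], [0.02, 1.0, 0.0], [-0.0, 0.0, -1.0]]
ft_force: [-0.2, -0.3, -0.9]
grip_width: -0.0003
gripper_force: 0.5
```

>>> apply_moves([
  [0, 1, 0, 0, 0, 0, 0],
  [0, 0, 0, 0, 0, 0, 0],
])

```text
time_s: 11.35
position: [0.6089, -0.0897, 0.0133]
tool_rot: [[-1.0, 0.02, -0.0], [0.02, 1.0, 0.0], [0.0, 0.0, -1.0]]
ft_force: [-1.1, -0.9, -0.2]
grip_width: -0.0001
gripper_force: 0.4
```

>>> apply_moves([
  [0, 1, 0, 0, 0, 0, 0],
  [0, 0, 0, 0, 0, 0, 0],
])

```text
time_s: 11.6
position: [0.6089, -0.0892, 0.0133]
tool_rot: [[-1.0, 0.021, 0.0], [0.021, 1.0, -0.001], [-0.0, -0.001, -1.0]]
ft_force: [0.8, -4.6, -1.3]
grip_width: -0.0001
gripper_force: 2.1
```

Run:
```python
from h import *
st();im=tube()
```

```text
t 11.6 tcp [608.9 -89.2  13.3] jig [ -24.8 -192.8] yaw y 88.82 F [ 0.8 -4.6 -1.3] w -0.0001
top tube jig [-18.9 -54.5] [110.5  48. ] ang 82.12 [[-49.2, -106.6], [-1.6, -112.1], [11.3, -2.4], [-36.3, 3.2]]
side tube jig [ -6.9 -77.9] [ 41.7 160.8] ang 1.19 [[-31.0, 1.5], [-24.4, -159.1], [17.3, -157.4], [10.6, 3.3]]
```

Contact reached: the position has stopped changing and the force has risen. One more mm, then back off and look.

>>> apply_moves([
  [0, 1, 0, 0, 0, 0, 0],
  [0, 0, 0, 0, 0, 0, 0],
])

```text
time_s: 11.95
position: [0.609, -0.0891, 0.0134]
tool_rot: [[-1.0, 0.021, 0.0], [0.021, 1.0, -0.002], [-0.0, -0.002, -1.0]]
ft_force: [-1.2, -8.7, -1.3]
grip_width: -0.0003
gripper_force: 4.6
```

>>> apply_moves([
  [0, -10, 0, 0, 0, 0, 0],
  [0, -30, 0, 0, 0, 0, 0],
  [0, 0, -40, 0, 0, 0, 0],
  [40, -40, -40, 0, 0, 0, 0],
  [40, -40, -40, 0, 0, 0, 0],
  [40, -40, -40, 0, 0, 0, 0],
  [40, -40, -20, 0, 0, 0, 0],
  [40, -40, 0, 0, 0, 0, 0],
  [0, 0, 0, 0, 0, 0, 0],
])

```text
time_s: 13.08
position: [0.414, -0.3142, 0.1819]
tool_rot: [[-1.0, 0.025, 0.0], [0.025, 1.0, 0.0], [-0.0, 0.0, -1.0]]
ft_force: [0.3, -0.7, -0.2]
grip_width: -0.0002
gripper_force: 0.0
```

Run:
```python
from h import *
st();im=tube()
for n in("top","side"):
    i=get_image(n);cv2.imwrite(f"pics/{n}3.png",cv2.resize(i["frame"][90:260,160:360] if n=="top" else i["frame"][130:270,170:360],None,fx=3,fy=3)[...,::-1])
```

```text
t 13.07 tcp [ 414.  -314.2  181.9] jig [-215.1 -421.7] yaw y 88.55 F [ 0.3 -0.7 -0.2] w -0.0002
top tube jig [-24.2 -89.2] [179.9  49.9] ang 88.92 [[-49.0, -179.2], [0.9, -179.1], [0.6, 0.7], [-49.3, 0.6]]
side tube jig [-18.2 -89.7] [183.5  63.9] ang 89.39 [[-49.2, -181.7], [14.7, -181.1], [12.9, 2.4], [-51.1, 1.7]]
```

View pics/top3.png

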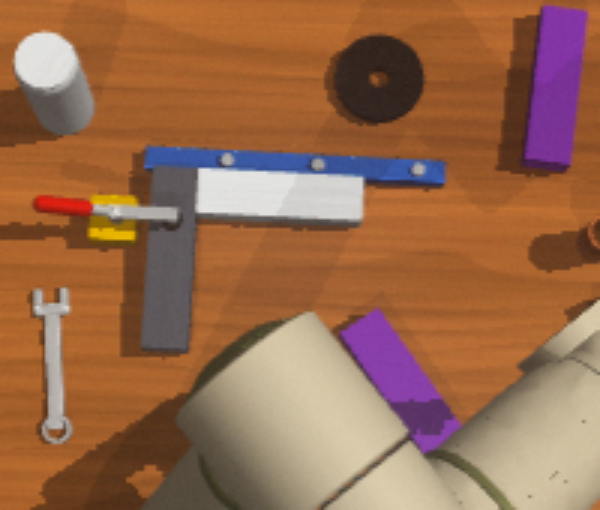

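View pics/side3.png

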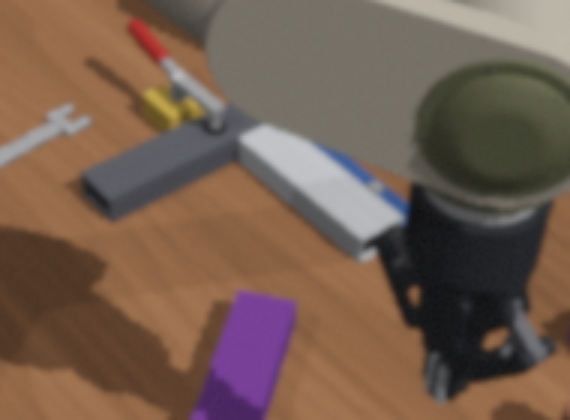

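The top crop shows the tube at (197..363, 170..225) flush against the fence and butted against the dark tube. The measured pose is (-24.2, -89.2) mm and parallel. The other things have not moved.

```bash
python3 -c "
from rig import env; print(env.close_job())"
```

```text
the job is handed in; nothing more can be done
None
```

The tube lies flush against the fence and butted against the clamped tube, measured within about 1 mm of home and parallel to the fence to about 0.1°; the job was handed in at about 13 s, and no verdict came back.

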